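Press a stuck plug out of a bearing block

ROBOT

A 7-joint arm with a two-finger parallel gripper is mounted at the origin on a cart in front of the work surface, level with it; the furniture and walls round the work are solid. World frame = base frame: x ahead of the robot, y to its left, z up, the work surface at z = 0. Lengths are in m, angles in rad, forces in N, time in s.
With the tool pointing down it reaches from about 0.425 to 0.825 m from the base axis. Payload 3.6 kg.
Tool frame: the origin (TCP) lies on the centre line of the jaws, within the pads' length; the fingertips stand 19 mm ahead of it and the grasp point (between the pads) is the TCP; z points along the fingers, y is the line along which they close (so a half turn about z gives the same grasp; the last joint's range is limited). The gripper opens to 93 mm and grips with 3 to 60 N. Pads are 15 mm wide; open, the fingers measure 128 mm over their backs; the gripper's body (75 mm by 188 mm) begins 65 mm behind the grasp point.
Start: joints at [-1.306, 0.615, -0.013, 1.423, 0.008, 1.103, -0.04], TCP at [0.187, 0.623, 0.238] pointing down, gripper open.
Joint ranges: [-3.12, 3.12], [-0.3, 2.06], [-1.34, 1.32], [0.26, 2.42], [-1.36, 4.5], [0.01, 1.98], [-2.84, 2.84]. Speed limits (rad/s): [2.79, 2.79, 3.14, 3.14, 3.14, 3.14, 3.14].

INTERFACE

Orientations are given as a unit quaternion [x, y, z, w].
In Python, from cell import monitor, camera, job_done, cut_out gives the robot as it stands. The module is installed in compiled form; this text tells all that it offers.
- The arm moves only by the tool send_rows, never from a script. Its argument "commands" is a list of rows, each an object with "delta_pos": the shift along the tool's x, y, z in mm, a list of three; "twist": the turn about the tool's z in degrees; "claw": the finger opening in mm, from 0 to 93. In form: [{"delta_pos": [x, y, z], "twist": twist, "claw": claw}, ...]. A call has 1 to 20 rows; each row shifts and turns the commanded pose from where the row before left it, along the tool's axes as they then stand; what a row does not reach is not made up. A row lasts 1/12 s, in which the tool goes at most 41.7 mm and 7.16 degrees, less where a joint would pass 70% of its speed; a pose out of reach is approached as far as the arm can. A call is refused whole if a number of a shift passes 41.7 or a number of a turn 7.16, either way. A call with a gripper value outside its range is refused whole. The fingers move at their own pace and stop on an object; "grip_force" is the grip in N (left out, the last holds). Time passes only in rows, so rows that do not move let the fingers close. It gives the time, the measured TCP pose, the force, the opening and the grip force at its end, in the units of the state.
- monitor.read_state(): the state, without advancing time (a new reading comes with each control period).
- camera(name): name is "side" or "top" or "wrist"; returns a dict with "frame" (480x640x3 uint8, red, green, blue), "camera_matrix" (3x3 intrinsics, pixels), "D" ([k1, k2, p1, p2, k3] as OpenCV has them; the pictures are not rectified), "extrinsics" (4x4, takes a point from world to camera coordinates); the wrist camera has in their place "hand_eye" (4x4, takes a point from camera to tool coordinates, whose origin is the TCP and whose axes are the flange's). Camera axes: x right, y down, z forward; pixel columns grow to the right and rows downward; lengths in m; the calibration is good to about 2 mm. A picture is of the moment at which its call begins: read the wrist's pose just before it. There is no depth.
- job_done(): hands the job in; it is judged then, once.
Trained networks look in the newest picture that a camera, given by its name, has taken for a name from the list of things; names that differ only in an ending like _2 or _b are one class to them, and where a whole thing is asked for, a point or a joint stands for the part that bears it (a point fixed in the world has none). Each returns a list of dicts, best first, with "score" (0 to 1); they miss things now and then, are a little off and sometimes report something else, mostly with a low value. They report only what shows in the picture. A call takes as long as a camera call. They do not tell look-alikes from the thing itself.
- cut_out(query, camera): "pixels" (480x640 bool, what is visible of it) and "rect" ([left, top, right, bottom] in pixels, round what is visible of it).
The state is a dict: "time_s": time; "q": joint angles; "joint_velocities": joint speeds; "tau": joint torques, N m; "tcp_pos": TCP position; "eef_rot": TCP orientation; "wrist_force": force on the tool from outside, world axes, zero at the start; "moment": the same for the moment, N m; "grip_width": finger opening in m; "grasp_force": force on a finger pad.
Only numpy, scipy, OpenCV 4.12 (cv2) and the standard library are available. Lean on these libraries where they do the work, as an engineer would, in place of code of your own. Each camera call takes 0.05 s, during which the arm holds its last target. There are 200 camera calls.

TASK

Take the ejector rod out of its wooden rack, feel its nose into the bore of the steel bearing block on the press-out stand, and gently press the stuck brass plug down out of the bore until it rests on the floor of the catch cup below, never leaning on the block or ramming the plug with more than 30 N. Then put the rod back in the rack, upright and fully down on its collar, and leave the brass weight, the jar and the melting dish where they are.

Things in the scene. Friction and masses are not known exactly. Their poses are not given: they have to be found in the camera images.
- stand: fixed press-out stand: dark base 92x104x8 mm, two grey rails, open front; origin at the centre of its underside, z up. On it a steel bearing block 60x60x36 mm, top face 80 mm above the bench, is clamped off the middle: up to 7 mm either way along the stand's x and y each. The block's place is not reported (feel or look for it); it holds firm at the forces allowed. A catch cup is fixed under it
- mark (a point): middle of the stand, level with the block's top: the bore's axis is up to 7 mm off this along the stand's x and y each. Vertical bore, 14 mm diameter, in a shallow round dish: 40 mm diameter at the top face, falling evenly to the bore's edge 5.25 mm deep. The rod's nose, e mm off the axis, lands on the dish 6.2 - 0.4 e mm below the top (e over 2.3); within 1.5 mm it enters the bore
- plug (a joint): how far the brass plug (13.6 mm diameter, 18 mm long) has been pushed down, m. At 0 its flat top is 12 mm below the block's top face; it starts at 0 to 0.006; at 0.026 it is out of the bore on the cup's floor, its top 38 mm below the block's top face (hard stop). Tight fit: it moves only while pushed with about 8 N and stays where left
- rod_grip (a point): centre of the handle of the loose steel ejector rod (about 150 g, 116 mm long), 86 mm above its nose. Shank 11 mm diameter, 50 mm long; collar 24 mm diameter, 6 mm thick; round handle 18 mm diameter, 60 mm long. z runs from nose to handle. It starts upright in the rack, nose down, its collar resting on the rack's top
- rod_nose (a point): centre of the rod's flat nose face, its lower end, 9.4 mm diameter with a 0.8 mm bevel up to the shank; axes as rod_grip
- rack_hole (a point): centre of the mouth of the rack's hole: fixed wooden block 50x50 mm, 54 mm high, with one upright through hole of 17 mm diameter; z up. With the rod fully down on its collar the nose is 50 mm below this point. Stand and rack are between two fixed rolling mills, tall machines to the left (up to 0.41 m high) and right (up to 0.5 m), with a furnace behind: come in from above
- weight: loose brass weight, 30 mm diameter, 36 mm high, a bystander; origin at the centre of its underside
- flux_jar: loose small glass jar with a dark cap, 34 mm diameter, 48 mm high, a bystander; origin at the centre of its underside
- melting_dish: loose shallow pale melting dish, 55 mm diameter, 22 mm high, a bystander; origin at the centre of its underside
Mind the look-alikes: they are no part of the job. Of the things like the part that bears rack_hole, leave any that is turquoise; of the rest the smaller one is meant.

How it is judged:
By the outcome, as a careful person would: the job done as asked, in the order asked, and still so for the second after the job is handed in, with the robot touching nothing.
It also fails if it takes over 67 s, if anything falls off the work surface, if the arm or the gripper's body presses on something with over 40 N, if the wrist force passes 120 N, or if a joint passes its speed limit or range.

## Working session

There is one attempt and no reset: what is moved stays moved. The work goes in short steps, Python scripts to look and compute and a tool call to move; the robot and the scene stay as the last step left them, time stands still between calls to the robot, and variables do not carry over. Pictures are saved under pics/ and viewed, at most 10 in all, crops included, and the job is handed in when it is done.

Besides the shell and the picture viewer there is one more tool, called after "Request:" by a JSON object that holds its "method" and its "body", one argument or row to a line. send_rows: Moves the arm, as the interface text tells. Its arguments: {"type":"object","properties":{"commands":{"type":"array"},"grip_force":{"type":"number"}},"required":["commands"]}

```bash
mkdir -p pics; cat > h.py <<'E'
import numpy as np, cv2
from cell import monitor, camera, job_done, cut_out
from scipy.spatial.transform import Rotation as R
def ray(c,uv):
    p=cv2.undistortPoints(np.array([[uv]],float),np.array(c["camera_matrix"]),np.array(c["D"]))[0,0]
    if "extrinsics" in c: T=np.linalg.inv(np.array(c["extrinsics"]))
    else: T=c["Twc"]
    return T[:3,3], T[:3,:3]@np.array([p[0],p[1],1.])
def atz(c,uv,z):
    o,d=ray(c,uv); return o+d*(z-o[2])/d[2]
def cam(name):
    s=monitor.read_state(); c=camera(name)
    if name=="wrist":
        T=np.eye(4);T[:3,:3]=R.from_quat(s["eef_rot"]).as_matrix();T[:3,3]=s["tcp_pos"]
        c["Twc"]=T@np.array(c["hand_eye"])
    return c
def proj(c,P):
    T=np.array(c["extrinsics"]) if "extrinsics" in c else np.linalg.inv(c["Twc"])
    return cv2.projectPoints(np.array([P],float),cv2.Rodrigues(T[:3,:3])[0],T[:3,3],np.array(c["camera_matrix"]),np.array(c["D"]))[0][0,0]
def save(c,n,crop=None,k=1):
    f=c["frame"][:,:,::-1]
    if crop: f=f[crop[1]:crop[3],crop[0]:crop[2]]
    if k!=1:f=cv2.resize(f,None,fx=k,fy=k,interpolation=cv2.INTER_CUBIC)
    cv2.imwrite("pics/"+n,f)
E
python3 - <<'E'
from h import *
np.set_printoptions(precision=3,suppress=True)
for n in ["top","side"]:
    c=cam(n);save(c,n+".png")
    o,_=ray(c,(320,240));print(n,o,atz(c,(320,240),0))
    for q in ["stand","rod_grip","rack_hole","weight","flux_jar","melting_dish"]:
        try:
            for r in cut_out(q,n)[:4]: print(q,round(r["score"],2),np.round(r["rect"]))
        except Exception as e: print(q,e)
s=monitor.read_state();print(s)
E
```

```text
top [0.45  0.09  1.077] [0.622 0.078 0.   ]
stand 0.57 [403. 289. 464. 342.]
rod_grip 0.59 [347. 305. 361. 319.]
rack_hole 0.94 [338. 294. 370. 331.]
rack_hole 0.74 [208. 128. 263. 184.]
rack_hole 0.66 [151. 150. 188. 186.]
weight 0.73 [308. 250. 326. 267.]
flux_jar 0.68 [440. 246. 461. 264.]
melting_dish 0.83 [377. 248. 408. 280.]
side [ 0.323 -0.377  0.878] [0.654 0.13  0.   ]
stand 0.78 [282. 335. 346. 393.]
rack_hole 0.82 [270. 288. 294. 325.]
rack_hole 0.8 [301. 139. 324. 168.]
rack_hole 0.65 [319. 161. 358. 203.]
weight 0.6 [364. 340. 380. 361.]
weight 0.59 [299. 254. 312. 270.]
weight 0.5 [281. 334. 345. 394.]
flux_jar 0.55 [365. 340. 384. 360.]
melting_dish 0.97 [326. 302. 349. 327.]
{'time_s': 0.7, 'q': array([-1.305,  0.615, -0.013,  1.423,  0.008,  1.103, -0.04 ]), 'joint_velocities': array([ 0.001, -0.   , -0.   , -0.001, -0.   ,  0.001,  0.003]), 'tau': array([ -0.   , -45.869,   0.209, -16.6  ,  -0.061,   0.013,   0.   ]), 'tcp_pos': array([0.187, 0.623, 0.238]), 'eef_rot': array([ 0.145,  0.989,  0.   , -0.   ]), 'wrist_force': array([-0.024, -0.071, -0.277]), 'moment': array([ 0.038, -0.029,  0.006]), 'grasp_force': 0.0, 'grip_width': 0.09305166661291801}
```

View pics/top.png

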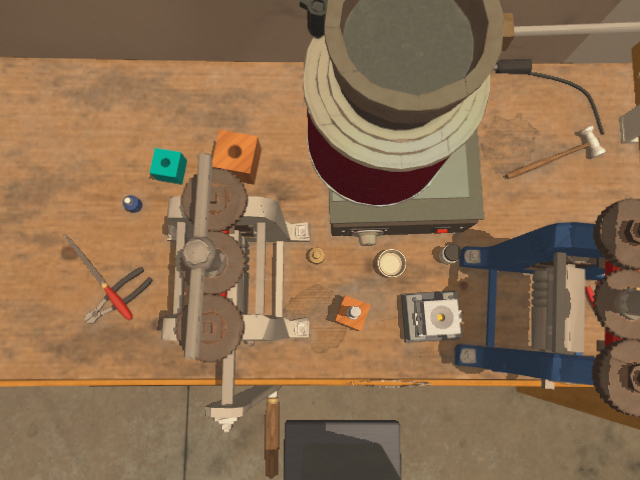

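View pics/side.png

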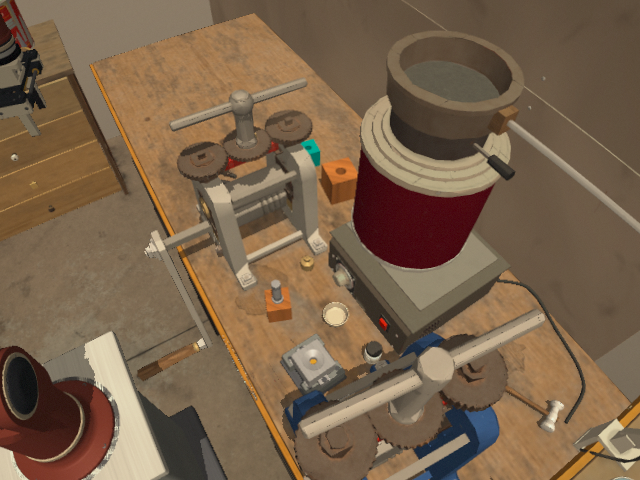

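Rack candidates in top: turquoise (168,166), which is excluded; large orange (236,155); small orange (353,312), holding the rod. The small orange one fits as the smaller of the non-turquoise pair. I'll confirm with a crop.

```bash
python3 - <<'E'
from h import *
np.set_printoptions(precision=4,suppress=True)
c=cam("top");save(c,"crop1.png",(325,270,475,360),5)
d=cam("side");save(d,"crop2.png",(255,270,385,400),4)
print("top x/y dirs",atz(c,(330,240),0)-atz(c,(320,240),0))
r=cut_out("rack_hole","top")[0];m=r["pixels"]
ct,_=max([(k,cv2.contourArea(k)) for k in cv2.findContours(m.astype(np.uint8),0,2)[0]],key=lambda t:t[1])
print("rack rect px",cv2.minAreaRect(ct))
for q in ["stand","rod_grip"]:
  for r in cut_out(q,"top")[:1]:
    k=max(cv2.findContours(r["pixels"].astype(np.uint8),0,2)[0],key=cv2.contourArea);print(q,cv2.minAreaRect(k))
print("bore top",atz(c,(440,317),.075),"rodtop",atz(c,(354,312),.12))
print("side bore",atz(d,(313,361),.075))
E
```

```text
top x/y dirs [ 0.0001 -0.0196  0.    ]
rack rect px ((352.0415954589844, 312.32171630859375), (28.89214515686035, 28.633256912231445), 21.250505447387695)
stand ((431.6848449707031, 315.45721435546875), (49.02933883666992, 58.822723388671875), 86.42366790771484)
rod_grip ((354.0, 312.0), (12.0, 14.0), 90.0)
bore top [ 0.4721 -0.1352  0.075 ] rodtop [0.4789 0.0211 0.12  ]
side bore [ 0.4728 -0.14    0.075 ]
```

View pics/crop1.png

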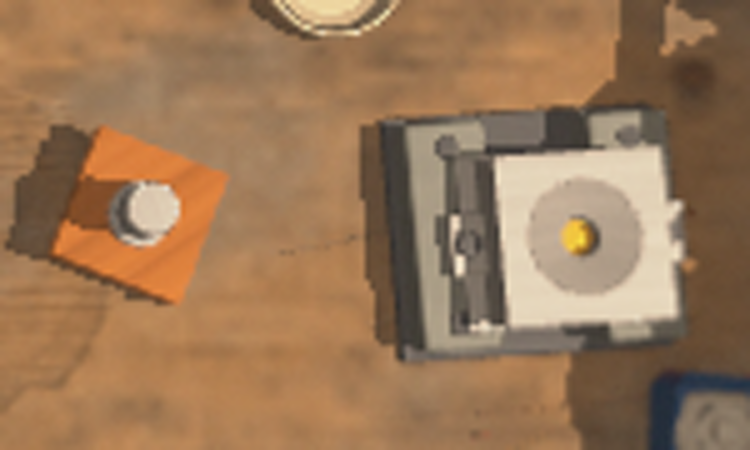

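View pics/crop2.png

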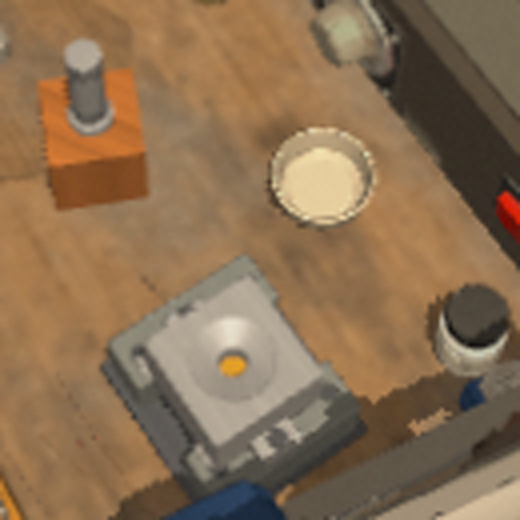

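Crop confirms it: the small orange rack holds the rod, with the rod top at top-image (356,311) and the dish centre at (441,317). I'll go up, turn the tool, and come in from above.

Request:
{"method": "send_rows", "body": {
  "commands": [
    {"delta_pos":[0,0,-13.5],"twist":3.66,"claw":60},
    {"delta_pos":[0,0,-13.5],"twist":3.66,"claw":60},
    {"delta_pos":[0,0,-13.5],"twist":3.66,"claw":60},
    {"delta_pos":[0,0,-13.5],"twist":3.66,"claw":60},
    {"delta_pos":[0,0,-13.5],"twist":3.66,"claw":60},
    {"delta_pos":[0,0,-13.5],"twist":3.66,"claw":60},
    {"delta_pos":[0,0,-13.5],"twist":3.66,"claw":60},
    {"delta_pos":[0,0,-13.5],"twist":3.66,"claw":60},
    {"delta_pos":[0,0,-13.5],"twist":3.66,"claw":60},
    {"delta_pos":[0,0,-13.5],"twist":3.66,"claw":60},
    {"delta_pos":[0,0,-13.5],"twist":3.66,"claw":60},
    {"delta_pos":[0,0,-13.5],"twist":3.66,"claw":60},
    {"delta_pos":[0,0,-13.5],"twist":3.66,"claw":60},
    {"delta_pos":[0,0,-13.5],"twist":3.66,"claw":60},
    {"delta_pos":[0,0,-13.5],"twist":3.66,"claw":60},
    {"delta_pos":[0,0,-13.5],"twist":3.66,"claw":60},
    {"delta_pos":[0,0,-13.5],"twist":3.66,"claw":60},
    {"delta_pos":[0,0,-13.5],"twist":3.66,"claw":60},
    {"delta_pos":[0,0,-13.5],"twist":3.66,"claw":60},
    {"delta_pos":[0,0,-13.5],"twist":3.66,"claw":60}
  ]
}}

```text
time_s: 2.62
tcp_pos: [0.1868, 0.6224, 0.5084]
eef_rot: [0.708, 0.707, -0.0, -0.0]
wrist_force: [0.3, -0.5, 0.5]
grip_width: 0.0602
grasp_force: 0.0
```

Request:
{"method": "send_rows", "body": {
  "commands": [
    {"delta_pos":[-30,14.5,0],"twist":0,"claw":60},
    {"delta_pos":[-30,14.5,0],"twist":0,"claw":60},
    {"delta_pos":[-30,14.5,0],"twist":0,"claw":60},
    {"delta_pos":[-30,14.5,0],"twist":0,"claw":60},
    {"delta_pos":[-30,14.5,0],"twist":0,"claw":60},
    {"delta_pos":[-30,14.5,0],"twist":0,"claw":60},
    {"delta_pos":[-30,14.5,0],"twist":0,"claw":60},
    {"delta_pos":[-30,14.5,0],"twist":0,"claw":60},
    {"delta_pos":[-30,14.5,0],"twist":0,"claw":60},
    {"delta_pos":[-30,14.5,0],"twist":0,"claw":60},
    {"delta_pos":[-30,14.5,0],"twist":0,"claw":60},
    {"delta_pos":[-30,14.5,0],"twist":0,"claw":60},
    {"delta_pos":[-30,14.5,0],"twist":0,"claw":60},
    {"delta_pos":[-30,14.5,0],"twist":0,"claw":60},
    {"delta_pos":[-30,14.5,0],"twist":0,"claw":60},
    {"delta_pos":[-30,14.5,0],"twist":0,"claw":60},
    {"delta_pos":[-30,14.5,0],"twist":0,"claw":60},
    {"delta_pos":[-30,14.5,0],"twist":0,"claw":60},
    {"delta_pos":[-30,14.5,0],"twist":0,"claw":60},
    {"delta_pos":[-30,14.5,0],"twist":0,"claw":60}
  ]
}}

```text
time_s: 4.28
tcp_pos: [0.4781, 0.0214, 0.508]
eef_rot: [0.706, 0.708, 0.0, 0.0]
wrist_force: [-0.2, 0.6, 0.1]
grip_width: 0.0598
grasp_force: 0.0
```

Request:
{"method": "send_rows", "body": {
  "commands": [
    {"delta_pos":[0,0,25],"twist":0,"claw":60},
    {"delta_pos":[0,0,25],"twist":0,"claw":60},
    {"delta_pos":[0,0,25],"twist":0,"claw":60},
    {"delta_pos":[0,0,25],"twist":0,"claw":60},
    {"delta_pos":[0,0,25],"twist":0,"claw":60},
    {"delta_pos":[0,0,25],"twist":0,"claw":60},
    {"delta_pos":[0,0,25],"twist":0,"claw":60},
    {"delta_pos":[0,0,25],"twist":0,"claw":60},
    {"delta_pos":[0,0,25],"twist":0,"claw":60},
    {"delta_pos":[0,0,25],"twist":0,"claw":60},
    {"delta_pos":[0,0,0],"twist":0,"claw":60}
  ]
}}

```text
time_s: 5.2
tcp_pos: [0.4747, 0.0235, 0.2538]
eef_rot: [0.706, 0.708, -0.004, -0.003]
wrist_force: [-0.6, -0.4, -0.0]
grip_width: 0.06
grasp_force: 0.0
```

```bash
python3 - <<'E'
from h import *
np.set_printoptions(precision=4,suppress=True)
c=cam("wrist");save(c,"w1.png")
s=monitor.read_state();print(s["tcp_pos"],s["q"],c["hand_eye"])
for q in ["rod_grip","rack_hole","stand"]:
    for r in cut_out(q,"wrist")[:2]:
        k=max(cv2.findContours(r["pixels"].astype(np.uint8),0,2)[0],key=cv2.contourArea)
        print(q,round(r["score"],2),np.round(r["rect"]),cv2.minEnclosingCircle(k))
print("px of nominal rod top",proj(c,[.478,.02,.12]),"bore",proj(c,[.472,-.137,.08]))
E
```

```text
[0.4764 0.0232 0.2562] [-0.5337  0.3745  0.611   1.8874 -0.2574  0.9637  0.1956] [[-0.0016 -0.9632 -0.2689  0.0742]
 [ 1.     -0.0016 -0.0004 -0.0003]
 [-0.     -0.2689  0.9632 -0.1477]
 [ 0.      0.      0.      1.    ]]
rod_grip 0.65 [312. 212. 342. 250.] ((330.5, 229.2142791748047), 21.26735496520996)
rack_hole 0.68 [296. 184. 360. 253.] ((329.5, 217.5), 37.047367095947266)
stand 0.57 [280. 291. 363. 403.] ((322.4140319824219, 321.86676025390625), 46.60292053222656)
stand 0.21 [422. 138. 451. 167.] ((436.0, 149.5), 16.620868682861328)
px of nominal rod top [326.6212 238.494 ] bore [319.7275 377.2099]
```

View pics/w1.png

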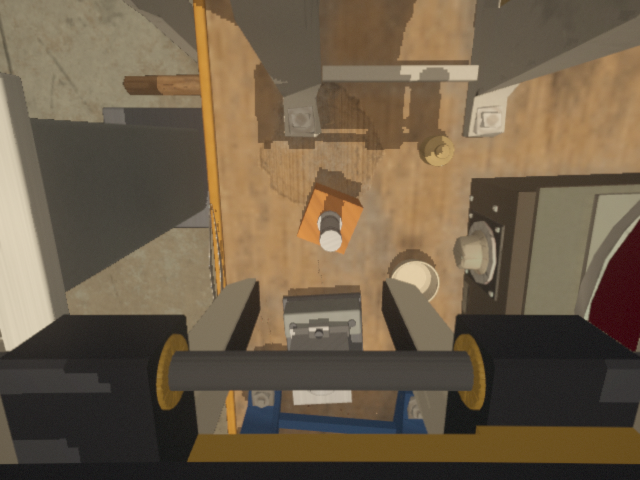

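Wrist view: rod top (331,240) in the small orange rack (330,218); stand at (322,320), block partly behind the gripper at (322,395); dish (415,280).

```bash
python3 - <<'E'
from h import *
np.set_printoptions(precision=4,suppress=True)
def disc(c,uv,r=9):
    u,v=map(int,uv);g=c["frame"][v-r:v+r+1,u-r:u+r+1].astype(int)
    sat=g.max(2)-g.min(2); m=((sat<35)&(g.min(2)>165)).astype(np.uint8)
    n,l,s,ce=cv2.connectedComponentsWithStats(m); i=1+np.argmax(s[1:,4]);return ce[i]+[u-r,v-r],s[i]
for n,uv in [("wrist",(331,240)),("top",(356,312)),("side",(276,282))]:
    c=cam(n)
    try:
        p,s=disc(c,uv,12 if n=="wrist" else 7);print(n,p,s,atz(c,p,.12))
    except Exception as e: print(n,e)
    print(n,uv,atz(c,uv,.12))
    if n=="wrist": print(cv2.resize(c["frame"][226:256,316:346].mean(2),(15,15)).astype(int))
print(monitor.read_state()["tcp_pos"])
E
```

```text
wrist [324.8432 237.8729] [  0   0  15  20 236] [0.4826 0.0185 0.12  ]
wrist (331, 240) [0.4876 0.0167 0.12  ]
[[ 81  85  88  99  93  84  81  89 149 143 141 140 137 138 139]
 [105 152 171 188 180 151 120  80 116 137 141 140 139 137 139]
 [178 196 196 196 196 195 190 128 107 134 138 141 140 137 137]
 [197 197 196 197 197 196 195 191 137 129 135 140 140 139 136]
 [198 198 197 197 197 198 196 195 164 128 131 138 140 140 134]
 [198 197 198 199 197 196 194 195 186 132 129 133 138 139 135]
 [200 199 198 196 196 197 198 198 195 136 129 128 135 138 136]
 [197 196 197 199 200 199 197 195 179 136 131 128 132 137 135]
 [198 200 201 200 198 196 196 195 164 135 133 130 134 134 134]
 [201 200 198 197 197 198 197 181 139 136 134 134 136 134 135]
 [168 192 198 199 198 199 176 146 137 135 135 137 138 136 135]
 [135 144 155 168 154 150 142 141 139 136 136 139 138 138 136]
 [132 133 134 134 131 129 129 133 137 138 137 136 137 137 136]
 [133 131 133 132 129 128 130 132 135 137 136 135 135 138 137]
 [132 131 132 131 130 130 132 133 134 135 135 135 137 140 138]]
top attempt to get argmax of an empty sequence
top (356, 312) [0.4789 0.0177 0.12  ]
side [278. 285.] [ 9 10  1  1  1] [0.484  0.0115 0.12  ]
side (276, 282) [0.4838 0.0193 0.12  ]
[0.4788 0.0229 0.2591]
```

Request:
{"method": "send_rows", "body": {
  "commands": [
    {"delta_pos":[-4.3,3.2,16],"twist":0,"claw":60},
    {"delta_pos":[0,0,16],"twist":0,"claw":60},
    {"delta_pos":[0,0,16],"twist":0,"claw":60},
    {"delta_pos":[0,0,16],"twist":0,"claw":60},
    {"delta_pos":[0,0,0],"twist":0,"claw":60},
    {"delta_pos":[0,0,0],"twist":0,"claw":60},
    {"delta_pos":[0,0,0],"twist":0,"claw":60},
    {"delta_pos":[0,0,0],"twist":0,"claw":60}
  ]
}}

```text
time_s: 6.22
tcp_pos: [0.482, 0.0186, 0.1949]
eef_rot: [0.707, 0.708, 0.001, 0.001]
wrist_force: [0.8, 0.5, 0.3]
grip_width: 0.0597
grasp_force: 0.0
```

```bash
python3 - <<'E'
from h import *
np.set_printoptions(precision=4,suppress=True)
c=cam("wrist");s=monitor.read_state();print(s["tcp_pos"],s["eef_rot"],s["q"])
p0=proj(c,[.482,.0186,.12]);print(p0)
u,v=map(int,p0);r=40;g=c["frame"][v-r:v+r,u-r:u+r].astype(int)
m=((g.max(2)-g.min(2)<35)&(g.min(2)>165)).astype(np.uint8)
n,l,st,ce=cv2.connectedComponentsWithStats(m);i=1+np.argmax(st[1:,4]);p=ce[i]+[u-r,v-r]
print(p,st[i],atz(c,p,.12));save(c,"w2.png",(u-80,v-60,u+80,v+60),4)
E
```

```text
[0.4818 0.0186 0.1948] [0.7066 0.7077 0.001  0.0008] [-0.4765  0.4587  0.5645  1.9648 -0.3347  0.8075  0.2768]
[320.7467 257.8743]
[318.975  258.3507] [ 26  29  27  26 519] [0.4809 0.0183 0.12  ]
```

View pics/w2.png

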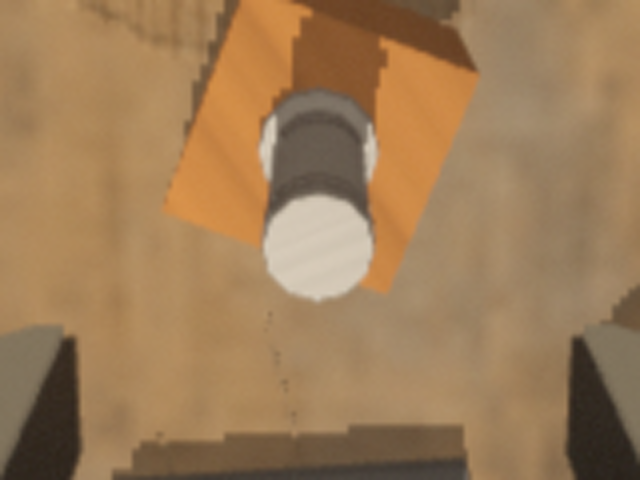

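Rod top in crop (318,247), nicely between the open fingers. Going down to grip at handle height.

Request:
{"method": "send_rows", "body": {
  "commands": [
    {"delta_pos":[-0.3,-0.9,15],"twist":0,"claw":60},
    {"delta_pos":[0,0,18],"twist":0,"claw":60},
    {"delta_pos":[0,0,18],"twist":0,"claw":60},
    {"delta_pos":[0,0,18],"twist":0,"claw":60},
    {"delta_pos":[0,0,18],"twist":0,"claw":60},
    {"delta_pos":[0,0,16],"twist":0,"claw":60},
    {"delta_pos":[0,0,0],"twist":0,"claw":60},
    {"delta_pos":[0,0,0],"twist":0,"claw":60},
    {"delta_pos":[0,0,0],"twist":0,"claw":60},
    {"delta_pos":[0,0,0],"twist":0,"claw":30},
    {"delta_pos":[0,0,0],"twist":0,"claw":22},
    {"delta_pos":[0,0,0],"twist":0,"claw":22}
  ],
  "grip_force": 40
}}

```text
time_s: 7.27
tcp_pos: [0.4806, 0.0184, 0.0914]
eef_rot: [0.707, 0.708, 0.001, 0.001]
wrist_force: [0.0, -0.1, -0.6]
grip_width: 0.0444
grasp_force: 0.0
```

Request:
{"method": "send_rows", "body": {
  "commands": [
    {"delta_pos":[0,0,0],"twist":0,"claw":20},
    {"delta_pos":[0,0,0],"twist":0,"claw":18},
    {"delta_pos":[0,0,0],"twist":0,"claw":15},
    {"delta_pos":[0,0,0],"twist":0,"claw":10},
    {"delta_pos":[0,0,0],"twist":0,"claw":10},
    {"delta_pos":[0,0,0],"twist":0,"claw":10}
  ],
  "grip_force": 40
}}

```text
time_s: 7.77
tcp_pos: [0.4805, 0.0183, 0.0908]
eef_rot: [0.707, 0.708, 0.0, 0.0]
wrist_force: [0.9, 0.8, 1.7]
grip_width: 0.0177
grasp_force: 40.0
```

Gripped. Lift straight out, then go beside the block for a relative look at nose and dish.

Request:
{"method": "send_rows", "body": {
  "commands": [
    {"delta_pos":[0,0,-3],"twist":0,"claw":10},
    {"delta_pos":[0,0,-6],"twist":0,"claw":10},
    {"delta_pos":[0,0,-10],"twist":0,"claw":10},
    {"delta_pos":[0,0,-14],"twist":0,"claw":10},
    {"delta_pos":[0,0,-14],"twist":0,"claw":10},
    {"delta_pos":[0,0,-14],"twist":0,"claw":10},
    {"delta_pos":[0,0,-14],"twist":0,"claw":10},
    {"delta_pos":[0,0,-14],"twist":0,"claw":10},
    {"delta_pos":[0,0,-14],"twist":0,"claw":10},
    {"delta_pos":[0,0,-7],"twist":0,"claw":10},
    {"delta_pos":[0,0,0],"twist":0,"claw":10},
    {"delta_pos":[0,0,0],"twist":0,"claw":10}
  ]
}}

```text
time_s: 8.77
tcp_pos: [0.4799, 0.0185, 0.2009]
eef_rot: [0.707, 0.708, 0.0, 0.0]
wrist_force: [-0.5, 0.1, -1.6]
grip_width: 0.0177
grasp_force: 40.0
```

Request:
{"method": "send_rows", "body": {
  "commands": [
    {"delta_pos":[-5,1,0],"twist":0,"claw":10},
    {"delta_pos":[-12,2,0],"twist":0,"claw":10},
    {"delta_pos":[-18,3,0],"twist":0,"claw":10},
    {"delta_pos":[-20,4,0],"twist":0,"claw":10},
    {"delta_pos":[-20,4,0],"twist":0,"claw":10},
    {"delta_pos":[-20,4,0],"twist":0,"claw":10},
    {"delta_pos":[-20,4,0],"twist":0,"claw":10},
    {"delta_pos":[-18,3,0],"twist":0,"claw":10},
    {"delta_pos":[-10,1,0],"twist":0,"claw":10},
    {"delta_pos":[-5,1,0],"twist":0,"claw":10},
    {"delta_pos":[0,0,0],"twist":0,"claw":10},
    {"delta_pos":[0,0,0],"twist":0,"claw":10},
    {"delta_pos":[0,0,0],"twist":0,"claw":10},
    {"delta_pos":[0,0,0],"twist":0,"claw":10}
  ]
}}

```text
time_s: 9.93
tcp_pos: [0.5073, -0.1282, 0.2005]
eef_rot: [0.706, 0.708, 0.0, -0.001]
wrist_force: [0.4, -0.6, -0.3]
grip_width: 0.0175
grasp_force: 40.0
```

```bash
python3 - <<'E'
from h import *
np.set_printoptions(precision=4,suppress=True)
c=cam("wrist");s=monitor.read_state();print(s["tcp_pos"],s["eef_rot"],s["wrist_force"])
t=s["tcp_pos"];print("nose expected px",proj(c,[t[0],t[1],t[2]-.0868]),"bore px",proj(c,[.4727,-.1375,.08]))
u,v=proj(c,[.4727,-.1375,.08]).astype(int);u0,v0=max(0,u-90),max(0,v-90)
save(c,"w3.png",(u0,v0,u0+200,v0+150),4);print(u0,v0);np.save("w3.npy",c["frame"])
E
```

```text
[ 0.5074 -0.1283  0.2006] [ 0.7059  0.7083  0.0001 -0.0004] [-0.3999  0.5626 -0.2897]
nose expected px [321.196  252.7165] bore px [275.7496 250.7292]
185 160
```

View pics/w3.png

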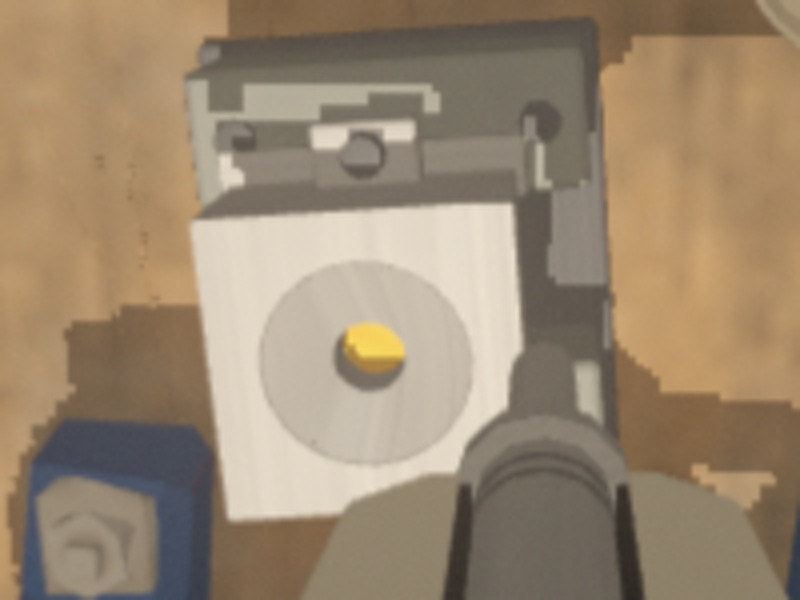

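Wrist crop: dish centre (366,363), nose at about (543,372), where I predicted it, so the rod hangs straight. Moving over the bore.

Request:
{"method": "send_rows", "body": {
  "commands": [
    {"delta_pos":[-1.2,-4.9,0],"twist":0,"claw":10},
    {"delta_pos":[-2,-8,0],"twist":0,"claw":10},
    {"delta_pos":[-2,-8,0],"twist":0,"claw":10},
    {"delta_pos":[-2,-8,0],"twist":0,"claw":10},
    {"delta_pos":[-2,-5,0],"twist":0,"claw":10},
    {"delta_pos":[0,0,8],"twist":0,"claw":10},
    {"delta_pos":[0,0,8],"twist":0,"claw":10},
    {"delta_pos":[0,0,8],"twist":0,"claw":10},
    {"delta_pos":[0,0,5],"twist":0,"claw":10},
    {"delta_pos":[0,0,0],"twist":0,"claw":10},
    {"delta_pos":[0,0,0],"twist":0,"claw":10},
    {"delta_pos":[0,0,0],"twist":0,"claw":10}
  ]
}}

```text
time_s: 10.98
tcp_pos: [0.4737, -0.139, 0.1716]
eef_rot: [0.707, 0.708, -0.0, 0.0]
wrist_force: [-0.4, -0.5, -0.4]
grip_width: 0.0172
grasp_force: 40.0
```

```bash
python3 - <<'E'
from h import *
np.set_printoptions(precision=4,suppress=True)
s=monitor.read_state();print(s["tcp_pos"],s["wrist_force"],s["moment"])
E
```

```text
[ 0.4737 -0.139   0.1716] [-0.4313 -0.4532 -0.4486] [-0.1046  0.1224  0.0033]
```

Request:
{"method": "send_rows", "body": {
  "commands": [
    {"delta_pos":[1.3,-0.2,0],"twist":0,"claw":10},
    {"delta_pos":[0,0,1],"twist":0,"claw":10},
    {"delta_pos":[0,0,1],"twist":0,"claw":10},
    {"delta_pos":[0,0,1],"twist":0,"claw":10},
    {"delta_pos":[0,0,1],"twist":0,"claw":10},
    {"delta_pos":[0,0,1],"twist":0,"claw":10},
    {"delta_pos":[0,0,1],"twist":0,"claw":10},
    {"delta_pos":[0,0,1],"twist":0,"claw":10},
    {"delta_pos":[0,0,1],"twist":0,"claw":10},
    {"delta_pos":[0,0,0],"twist":0,"claw":10},
    {"delta_pos":[0,0,0],"twist":0,"claw":10}
  ]
}}

```text
time_s: 11.9
tcp_pos: [0.4732, -0.1376, 0.1636]
eef_rot: [0.707, 0.708, -0.0, -0.0]
wrist_force: [0.1, 0.1, -1.4]
grip_width: 0.0174
grasp_force: 40.0
```

Request:
{"method": "send_rows", "body": {
  "commands": [
    {"delta_pos":[0,0,1],"twist":0,"claw":10},
    {"delta_pos":[0,0,1],"twist":0,"claw":10},
    {"delta_pos":[0,0,0],"twist":0,"claw":10},
    {"delta_pos":[0,0,1],"twist":0,"claw":10},
    {"delta_pos":[0,0,0],"twist":0,"claw":10},
    {"delta_pos":[0,0,0],"twist":0,"claw":10}
  ]
}}

```text
time_s: 12.4
tcp_pos: [0.4732, -0.1375, 0.1606]
eef_rot: [0.707, 0.708, -0.0, -0.0]
wrist_force: [0.1, 0.1, -1.1]
grip_width: 0.0173
grasp_force: 40.0
```

Request:
{"method": "send_rows", "body": {
  "commands": [
    {"delta_pos":[0,0,1],"twist":0,"claw":10},
    {"delta_pos":[0,0,1],"twist":0,"claw":10},
    {"delta_pos":[0,0,0],"twist":0,"claw":10},
    {"delta_pos":[0,0,0],"twist":0,"claw":10}
  ]
}}

```text
time_s: 12.73
tcp_pos: [0.4732, -0.1375, 0.1586]
eef_rot: [0.707, 0.708, -0.0, -0.0]
wrist_force: [0.7, -0.5, -1.1]
grip_width: 0.0172
grasp_force: 40.0
```

Inside the bore (nose 3 mm below the dish bottom), no contact. Continuing towards the plug.

Request:
{"method": "send_rows", "body": {
  "commands": [
    {"delta_pos":[0,0,1],"twist":0,"claw":10},
    {"delta_pos":[0,0,1],"twist":0,"claw":10},
    {"delta_pos":[0,0,1],"twist":0,"claw":10},
    {"delta_pos":[0,0,0],"twist":0,"claw":10},
    {"delta_pos":[0,0,0],"twist":0,"claw":10}
  ]
}}

```text
time_s: 13.15
tcp_pos: [0.4732, -0.1376, 0.1556]
eef_rot: [0.707, 0.708, -0.0, -0.0]
wrist_force: [-0.3, 0.3, -1.8]
grip_width: 0.0175
grasp_force: 40.0
```

Request:
{"method": "send_rows", "body": {
  "commands": [
    {"delta_pos":[0,0,1],"twist":0,"claw":10},
    {"delta_pos":[0,0,1],"twist":0,"claw":10},
    {"delta_pos":[0,0,0],"twist":0,"claw":10},
    {"delta_pos":[0,0,0],"twist":0,"claw":10}
  ]
}}

```text
time_s: 13.48
tcp_pos: [0.4732, -0.1376, 0.1536]
eef_rot: [0.707, 0.708, -0.0, -0.0]
wrist_force: [-0.1, -0.8, -1.5]
grip_width: 0.0175
grasp_force: 40.0
```

Request:
{"method": "send_rows", "body": {
  "commands": [
    {"delta_pos":[0,0,1],"twist":0,"claw":10},
    {"delta_pos":[0,0,1],"twist":0,"claw":10},
    {"delta_pos":[0,0,0],"twist":0,"claw":10},
    {"delta_pos":[0,0,0],"twist":0,"claw":10}
  ]
}}

```text
time_s: 13.82
tcp_pos: [0.4732, -0.1376, 0.1516]
eef_rot: [0.707, 0.708, -0.0, -0.0]
wrist_force: [0.4, 0.1, -2.2]
grip_width: 0.0178
grasp_force: 40.0
```

Request:
{"method": "send_rows", "body": {
  "commands": [
    {"delta_pos":[0,0,1],"twist":0,"claw":10},
    {"delta_pos":[0,0,1],"twist":0,"claw":10},
    {"delta_pos":[0,0,0],"twist":0,"claw":10},
    {"delta_pos":[0,0,0],"twist":0,"claw":10}
  ]
}}

```text
time_s: 14.15
tcp_pos: [0.4734, -0.1377, 0.1503]
eef_rot: [0.707, 0.708, 0.0, 0.0]
wrist_force: [-1.6, 0.4, 5.5]
grip_width: 0.0175
grasp_force: 40.0
```

Plug contact. Press slowly.

Request:
{"method": "send_rows", "body": {
  "commands": [
    {"delta_pos":[0,0,0.6],"twist":0,"claw":10},
    {"delta_pos":[0,0,0.6],"twist":0,"claw":10},
    {"delta_pos":[0,0,0.6],"twist":0,"claw":10},
    {"delta_pos":[0,0,0.6],"twist":0,"claw":10},
    {"delta_pos":[0,0,0.6],"twist":0,"claw":10},
    {"delta_pos":[0,0,0],"twist":0,"claw":10}
  ],
  "grip_force": 55
}}

```text
time_s: 14.65
tcp_pos: [0.4734, -0.1377, 0.1473]
eef_rot: [0.707, 0.708, 0.0, 0.0]
wrist_force: [-0.2, 0.7, 5.6]
grip_width: 0.0175
grasp_force: 55.0
```

Request:
{"method": "send_rows", "body": {
  "commands": [
    {"delta_pos":[0,0,0.7],"twist":0,"claw":10},
    {"delta_pos":[0,0,0.7],"twist":0,"claw":10},
    {"delta_pos":[0,0,0.7],"twist":0,"claw":10},
    {"delta_pos":[0,0,0.7],"twist":0,"claw":10},
    {"delta_pos":[0,0,0.7],"twist":0,"claw":10},
    {"delta_pos":[0,0,0.7],"twist":0,"claw":10},
    {"delta_pos":[0,0,0.7],"twist":0,"claw":10},
    {"delta_pos":[0,0,0.7],"twist":0,"claw":10},
    {"delta_pos":[0,0,0.7],"twist":0,"claw":10},
    {"delta_pos":[0,0,0.7],"twist":0,"claw":10},
    {"delta_pos":[0,0,0],"twist":0,"claw":10}
  ]
}}

```text
time_s: 15.57
tcp_pos: [0.4734, -0.1377, 0.1403]
eef_rot: [0.707, 0.708, 0.0, 0.0]
wrist_force: [-0.6, 0.9, 5.2]
grip_width: 0.0174
grasp_force: 55.0
```

Request:
{"method": "send_rows", "body": {
  "commands": [
    {"delta_pos":[0,0,0.7],"twist":0,"claw":10},
    {"delta_pos":[0,0,0.7],"twist":0,"claw":10},
    {"delta_pos":[0,0,0.7],"twist":0,"claw":10},
    {"delta_pos":[0,0,0.7],"twist":0,"claw":10},
    {"delta_pos":[0,0,0.7],"twist":0,"claw":10},
    {"delta_pos":[0,0,0.7],"twist":0,"claw":10},
    {"delta_pos":[0,0,0.7],"twist":0,"claw":10},
    {"delta_pos":[0,0,0.7],"twist":0,"claw":10},
    {"delta_pos":[0,0,0],"twist":0,"claw":10}
  ]
}}

```text
time_s: 16.32
tcp_pos: [0.4734, -0.1377, 0.1347]
eef_rot: [0.707, 0.708, 0.0, 0.0]
wrist_force: [-1.1, 0.5, 5.1]
grip_width: 0.0169
grasp_force: 55.0
```

Request:
{"method": "send_rows", "body": {
  "commands": [
    {"delta_pos":[0,0,0.5],"twist":0,"claw":10},
    {"delta_pos":[0,0,0.5],"twist":0,"claw":10},
    {"delta_pos":[0,0,0.5],"twist":0,"claw":10},
    {"delta_pos":[0,0,0.5],"twist":0,"claw":10},
    {"delta_pos":[0,0,0.5],"twist":0,"claw":10},
    {"delta_pos":[0,0,0.5],"twist":0,"claw":10},
    {"delta_pos":[0,0,0.5],"twist":0,"claw":10},
    {"delta_pos":[0,0,0.5],"twist":0,"claw":10},
    {"delta_pos":[0,0,0],"twist":0,"claw":10}
  ]
}}

```text
time_s: 17.07
tcp_pos: [0.4735, -0.1377, 0.1307]
eef_rot: [0.707, 0.708, 0.0, 0.0]
wrist_force: [-2.0, 0.2, 6.3]
grip_width: 0.0175
grasp_force: 55.0
```

Request:
{"method": "send_rows", "body": {
  "commands": [
    {"delta_pos":[0,0,0.4],"twist":0,"claw":10},
    {"delta_pos":[0,0,0.4],"twist":0,"claw":10},
    {"delta_pos":[0,0,0.4],"twist":0,"claw":10},
    {"delta_pos":[0,0,0],"twist":0,"claw":10}
  ]
}}

```text
time_s: 17.4
tcp_pos: [0.4734, -0.1377, 0.1295]
eef_rot: [0.707, 0.708, 0.0, 0.0]
wrist_force: [-0.7, 1.1, 5.7]
grip_width: 0.0174
grasp_force: 55.0
```

Request:
{"method": "send_rows", "body": {
  "commands": [
    {"delta_pos":[0,0,0.4],"twist":0,"claw":10},
    {"delta_pos":[0,0,0.4],"twist":0,"claw":10},
    {"delta_pos":[0,0,0],"twist":0,"claw":10}
  ]
}}

```text
time_s: 17.65
tcp_pos: [0.4735, -0.1377, 0.1287]
eef_rot: [0.707, 0.708, 0.0, 0.0]
wrist_force: [-1.0, 1.3, 5.0]
grip_width: 0.0174
grasp_force: 55.0
```

Request:
{"method": "send_rows", "body": {
  "commands": [
    {"delta_pos":[0,0,0.4],"twist":0,"claw":10},
    {"delta_pos":[0,0,0.4],"twist":0,"claw":10},
    {"delta_pos":[0,0,0],"twist":0,"claw":10}
  ]
}}

```text
time_s: 17.9
tcp_pos: [0.4735, -0.1378, 0.1285]
eef_rot: [0.707, 0.708, 0.001, 0.0]
wrist_force: [-2.2, 0.8, 10.6]
grip_width: 0.0173
grasp_force: 55.0
```

Request:
{"method": "send_rows", "body": {
  "commands": [
    {"delta_pos":[0,0,0.4],"twist":0,"claw":10},
    {"delta_pos":[0,0,0.4],"twist":0,"claw":10},
    {"delta_pos":[0,0,0],"twist":0,"claw":10}
  ]
}}

```text
time_s: 18.15
tcp_pos: [0.4735, -0.1379, 0.1284]
eef_rot: [0.707, 0.707, 0.001, 0.0]
wrist_force: [-2.2, 0.8, 15.0]
grip_width: 0.0172
grasp_force: 55.0
```

Hard stop at the expected depth: the plug is on the cup floor. Withdraw, return to the rack.

Request:
{"method": "send_rows", "body": {
  "commands": [
    {"delta_pos":[0,0,-2],"twist":0,"claw":10},
    {"delta_pos":[0,0,-3],"twist":0,"claw":10},
    {"delta_pos":[0,0,-5],"twist":0,"claw":10},
    {"delta_pos":[0,0,-8],"twist":0,"claw":10},
    {"delta_pos":[0,0,-8],"twist":0,"claw":10},
    {"delta_pos":[0,0,-8],"twist":0,"claw":10},
    {"delta_pos":[0,0,-8],"twist":0,"claw":10},
    {"delta_pos":[0,0,-8],"twist":0,"claw":10},
    {"delta_pos":[0,0,-8],"twist":0,"claw":10},
    {"delta_pos":[0,0,-8],"twist":0,"claw":10},
    {"delta_pos":[0,0,-5],"twist":0,"claw":10},
    {"delta_pos":[0,0,0],"twist":0,"claw":10}
  ]
}}

```text
time_s: 19.15
tcp_pos: [0.4739, -0.1379, 0.1987]
eef_rot: [0.707, 0.708, 0.001, 0.001]
wrist_force: [-0.6, 0.0, -1.4]
grip_width: 0.0174
grasp_force: 55.0
```

```bash
python3 - <<'E'
from h import *
np.set_printoptions(precision=4,suppress=True)
s=monitor.read_state();t=s["tcp_pos"];print(t,s["wrist_force"],"tool d:",(.0184-t[1])*1e3,(.4803-t[0])*1e3)
E
```

```text
[ 0.4739 -0.1379  0.1987] [-0.5856  0.049  -1.3625] tool d: 156.25918068223274 6.377215779793
```

Request:
{"method": "send_rows", "body": {
  "commands": [
    {"delta_pos":[6,0.4,0],"twist":0,"claw":10},
    {"delta_pos":[12,0.6,0],"twist":0,"claw":10},
    {"delta_pos":[18,0.7,0],"twist":0,"claw":10},
    {"delta_pos":[21,0.7,0],"twist":0,"claw":10},
    {"delta_pos":[21,0.8,0],"twist":0,"claw":10},
    {"delta_pos":[21,0.8,0],"twist":0,"claw":10},
    {"delta_pos":[21,0.8,0],"twist":0,"claw":10},
    {"delta_pos":[18,0.7,0],"twist":0,"claw":10},
    {"delta_pos":[12,0.5,0],"twist":0,"claw":10},
    {"delta_pos":[6,0.4,0],"twist":0,"claw":10},
    {"delta_pos":[0,0,0],"twist":0,"claw":10},
    {"delta_pos":[0,0,0],"twist":0,"claw":10},
    {"delta_pos":[0,0,0],"twist":0,"claw":10},
    {"delta_pos":[0,0,0],"twist":0,"claw":10}
  ]
}}

```text
time_s: 20.32
tcp_pos: [0.4794, 0.017, 0.1976]
eef_rot: [0.707, 0.707, -0.0, 0.0]
wrist_force: [0.3, 0.0, -1.7]
grip_width: 0.0177
grasp_force: 55.0
```

```bash
python3 - <<'E'
from h import *
np.set_printoptions(precision=4,suppress=True)
s=monitor.read_state();t=s["tcp_pos"];print(t,s["eef_rot"],s["wrist_force"],"tool d:",(.0184-t[1])*1e3,(.4803-t[0])*1e3)
c=cam("wrist");u,v=proj(c,[.481,.0184,.054]).astype(int);print(u,v,proj(c,[t[0],t[1],t[2]-.0868]));save(c,"w4.png",(u-80,v-60,u+80,v+60),4)
E
```

```text
[0.4794 0.017  0.1976] [ 0.7075  0.7068 -0.0002  0.0003] [ 0.253   0.0135 -1.6855] tool d: 1.3986812601458238 0.8942802929273186
322 229 [321.0042 252.215 ]
```

View pics/w4.png

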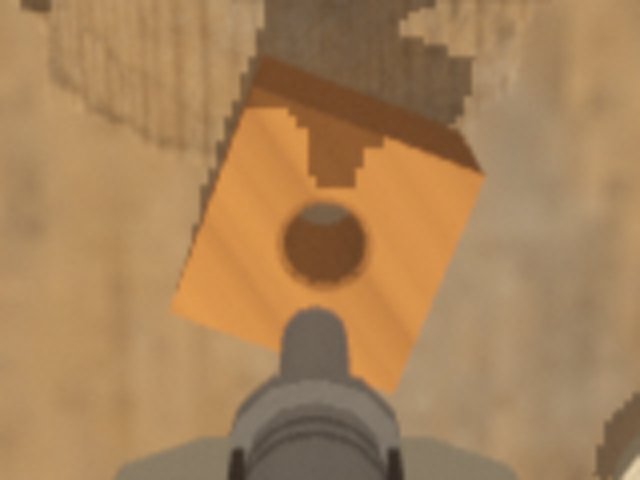

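The hole shows at crop (325,243), nose at (316,335): it needs about +2 mm in x and +1 mm in y, then down.

Request:
{"method": "send_rows", "body": {
  "commands": [
    {"delta_pos":[1,1.9,4],"twist":0,"claw":10},
    {"delta_pos":[0,0,8],"twist":0,"claw":10},
    {"delta_pos":[0,0,10],"twist":0,"claw":10},
    {"delta_pos":[0,0,10],"twist":0,"claw":10},
    {"delta_pos":[0,0,8],"twist":0,"claw":10},
    {"delta_pos":[0,0,8],"twist":0,"claw":10},
    {"delta_pos":[0,0,0],"twist":0,"claw":10},
    {"delta_pos":[0,0,0],"twist":0,"claw":10}
  ]
}}

```text
time_s: 21.03
tcp_pos: [0.481, 0.0193, 0.1488]
eef_rot: [0.707, 0.708, -0.001, -0.0]
wrist_force: [0.2, 0.1, -1.1]
grip_width: 0.0174
grasp_force: 55.0
```

Request:
{"method": "send_rows", "body": {
  "commands": [
    {"delta_pos":[0,0,4],"twist":0,"claw":10},
    {"delta_pos":[0,0,4],"twist":0,"claw":10},
    {"delta_pos":[0,0,0],"twist":0,"claw":10},
    {"delta_pos":[0,0,0],"twist":0,"claw":10}
  ]
}}

```text
time_s: 21.37
tcp_pos: [0.4813, 0.0195, 0.1414]
eef_rot: [0.707, 0.708, -0.0, -0.0]
wrist_force: [0.2, 0.4, -0.1]
grip_width: 0.0172
grasp_force: 55.0
```

Request:
{"method": "send_rows", "body": {
  "commands": [
    {"delta_pos":[-1.2,0,0],"twist":0,"claw":10},
    {"delta_pos":[0,0,1],"twist":0,"claw":10},
    {"delta_pos":[0,0,1],"twist":0,"claw":10},
    {"delta_pos":[0,0,2],"twist":0,"claw":10},
    {"delta_pos":[0,0,0],"twist":0,"claw":10}
  ]
}}

```text
time_s: 21.78
tcp_pos: [0.4811, 0.0183, 0.1372]
eef_rot: [0.707, 0.708, -0.0, -0.0]
wrist_force: [-0.3, 0.3, -1.2]
grip_width: 0.0174
grasp_force: 55.0
```

Request:
{"method": "send_rows", "body": {
  "commands": [
    {"delta_pos":[0,0,4],"twist":0,"claw":10},
    {"delta_pos":[0,0,4],"twist":0,"claw":10},
    {"delta_pos":[0,0,4],"twist":0,"claw":10},
    {"delta_pos":[0,0,4],"twist":0,"claw":10},
    {"delta_pos":[0,0,4],"twist":0,"claw":10},
    {"delta_pos":[0,0,4],"twist":0,"claw":10},
    {"delta_pos":[0,0,4],"twist":0,"claw":10},
    {"delta_pos":[0,0,4],"twist":0,"claw":10},
    {"delta_pos":[0,0,4],"twist":0,"claw":10},
    {"delta_pos":[0,0,4],"twist":0,"claw":10},
    {"delta_pos":[0,0,2],"twist":0,"claw":10},
    {"delta_pos":[0,0,0],"twist":0,"claw":10},
    {"delta_pos":[0,0,0],"twist":0,"claw":10}
  ]
}}

```text
time_s: 22.87
tcp_pos: [0.4814, 0.0182, 0.0954]
eef_rot: [0.707, 0.708, -0.0, -0.0]
wrist_force: [-0.0, -0.6, -1.6]
grip_width: 0.0174
grasp_force: 55.0
```

Now feel the collar down onto the rack (about 4.6 mm to go).

Request:
{"method": "send_rows", "body": {
  "commands": [
    {"delta_pos":[0,0,1],"twist":0,"claw":10},
    {"delta_pos":[0,0,1],"twist":0,"claw":10},
    {"delta_pos":[0,0,1],"twist":0,"claw":10},
    {"delta_pos":[0,0,1],"twist":0,"claw":10},
    {"delta_pos":[0,0,0],"twist":0,"claw":10}
  ]
}}

```text
time_s: 23.28
tcp_pos: [0.4812, 0.0183, 0.0913]
eef_rot: [0.707, 0.708, -0.0, -0.0]
wrist_force: [0.2, -0.2, -1.5]
grip_width: 0.0174
grasp_force: 55.0
```

Request:
{"method": "send_rows", "body": {
  "commands": [
    {"delta_pos":[0,0,0.4],"twist":0,"claw":10},
    {"delta_pos":[0,0,0.4],"twist":0,"claw":10},
    {"delta_pos":[0,0,0],"twist":0,"claw":10},
    {"delta_pos":[0,0,0],"twist":0,"claw":10}
  ]
}}

```text
time_s: 23.62
tcp_pos: [0.4814, 0.0182, 0.0908]
eef_rot: [0.707, 0.708, 0.0, 0.0]
wrist_force: [-1.8, 0.4, 1.0]
grip_width: 0.0172
grasp_force: 55.0
```

Request:
{"method": "send_rows", "body": {
  "commands": [
    {"delta_pos":[0,0,0.3],"twist":0,"claw":10},
    {"delta_pos":[0,0,0],"twist":0,"claw":19},
    {"delta_pos":[0,0,0],"twist":0,"claw":24},
    {"delta_pos":[0,0,0],"twist":0,"claw":40},
    {"delta_pos":[0,0,0],"twist":0,"claw":60},
    {"delta_pos":[0,0,0],"twist":0,"claw":60},
    {"delta_pos":[0,0,0],"twist":0,"claw":60},
    {"delta_pos":[0,0,0],"twist":0,"claw":60},
    {"delta_pos":[0,0,0],"twist":0,"claw":60}
  ]
}}

```text
time_s: 24.37
tcp_pos: [0.4813, 0.0182, 0.0903]
eef_rot: [0.707, 0.708, -0.0, -0.0]
wrist_force: [0.7, 0.4, -0.5]
grip_width: 0.058
grasp_force: 0.0
```

Request:
{"method": "send_rows", "body": {
  "commands": [
    {"delta_pos":[0,0,-8],"twist":0,"claw":60},
    {"delta_pos":[0,0,-12],"twist":0,"claw":60},
    {"delta_pos":[0,0,-15],"twist":0,"claw":60},
    {"delta_pos":[0,0,-15],"twist":0,"claw":60},
    {"delta_pos":[0,0,-15],"twist":0,"claw":60},
    {"delta_pos":[0,0,-15],"twist":0,"claw":60},
    {"delta_pos":[0,0,-15],"twist":0,"claw":60},
    {"delta_pos":[0,0,-15],"twist":0,"claw":60},
    {"delta_pos":[0,0,0],"twist":0,"claw":60},
    {"delta_pos":[0,0,0],"twist":0,"claw":60}
  ]
}}

```text
time_s: 25.2
tcp_pos: [0.4817, 0.0183, 0.2011]
eef_rot: [0.707, 0.708, 0.001, 0.001]
wrist_force: [0.0, 0.2, -0.8]
grip_width: 0.0602
grasp_force: 0.0
```

```bash
python3 - <<'E'
from h import *
c=cam("wrist");save(c,"w5.png",(160,120,480,360),2)
E
```

```text
(no output)
```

View pics/w5.png

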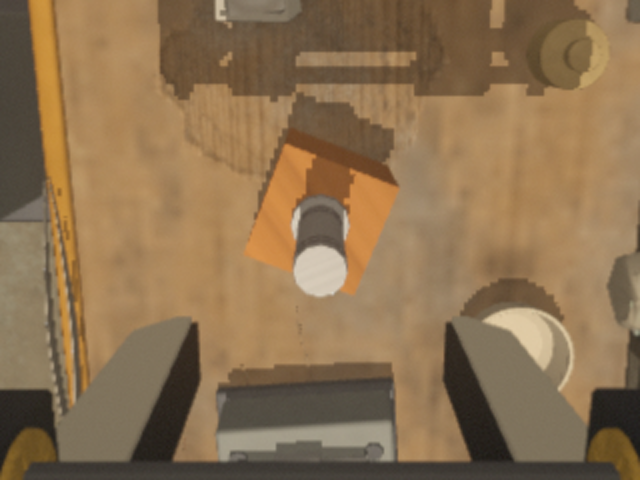

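The rod stands upright in the rack (top at (320,270), collar at (320,215)), on its collar and clear of the gripper. The weight at (568,53) and the dish at (525,350) are undisturbed.

```bash
python3 -c "
from cell import job_done
print(job_done())"
```

```text
the job is handed in; nothing more can be done
None
```

The plug was pressed down to its hard stop on the cup floor, with readings up to about 15 N, and the rod is back in the rack upright on its collar. The weight, jar and dish were never touched, and I handed the job in at about 25 s on the robot's clock; no verdict came back.

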